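# Shut the slide warmer's drawer and hold the surface thermometer on its check mark

### The arm

A 7-joint arm with a two-finger parallel gripper is mounted at the origin on the work surface. World frame = base frame: x ahead of the robot, y to its left, z up, the work surface at z = 0. Lengths are in m, angles in rad, forces in N, time in s.
With the tool pointing down it reaches from about 0.425 to 0.925 m from the base axis. Payload 6.8 kg.
Tool frame: the origin (TCP) lies at the very end of the fingers, on their centre line; the grasp point (between the pads) lies 19 mm behind it; z points along the fingers, y is the line along which they close (so a half turn about z gives the same grasp; the last joint's range is limited). The gripper opens to 85 mm and grips with 20 to 120 N. Pads are 22 mm wide; open, the fingers measure 114 mm over their backs; the gripper's body (76 mm by 85 mm) begins 54 mm behind the grasp point. The pads swing forward as they close: fully open they stand 13 mm farther back than shut.
Start: joints at [-1.279, 0.477, 0.022, 1.555, -0.011, 1.109, -0.083], TCP at [0.263, 0.622, 0.231] pointing down, gripper open.
Joint ranges: [-2.96, 2.96], [-0.34, 2.1], [-1.41, 1.46], [0.24, 2.44], [-1.37, 4.51], [0.17, 1.92], [-2.96, 2.96]. Speed limits (rad/s): [2.39, 2.39, 3.14, 3.14, 3.14, 3.14, 3.14].

### API

Orientations are given as a rotation vector (axis times angle).
In Python, from bench import manip gives the robot as it stands. The module is installed in compiled form; this text tells all that it offers.
- The arm moves only by the tool apply_moves, never from a script. Its argument "steps" is a list that holds one entry, the list of rows, each a list of 4 numbers: the shift along the tool's x, y, z in mm, then the turn about the tool's z in degrees. A call has 1 to 5 rows; each row shifts and turns the commanded pose from where the row before left it, along the tool's axes as they then stand; what a row does not reach is not made up. A row lasts 1/12 s, in which the tool goes at most 41.7 mm and 7.16 degrees, less where a joint would pass 70% of its speed; a pose out of reach is approached as far as the arm can. A call is refused whole if a number of a shift passes 41.7 or a number of a turn 7.16, either way. A call with a gripper value outside its range is refused whole. "gripper" is the closure in counts, from 0 (fully open) to 255 (shut), set as the call begins (left out, the last holds). The fingers move at their own pace and stop on an object; "grip_force" is the grip in N (left out, the last holds). Time passes only in rows, so rows that do not move let the fingers close. It gives the time, the measured TCP pose, the force, the opening and the grip force at its end, in the units of the state.
- manip.read_state(): the state, without advancing time (a new reading comes with each control period).
- manip.grab_frame(name): name is "side" or "top"; returns a dict with "img" (400x640x3 uint8, red, green, blue), "intrinsics" (3x3 intrinsics, pixels), "dist" ([k1, k2, p1, p2, k3] as OpenCV has them; the pictures are not rectified), "extrinsics" (4x4, takes a point from camera to world coordinates). Camera axes: x right, y down, z forward; pixel columns grow to the right and rows downward; lengths in m; the calibration is good to about 2 mm. A picture is of the moment at which its call begins. There is no depth.
- manip.hand_in(): hands the job in; it is judged then, once.
The state is a dict: "time": time; "joint_pos": joint angles; "joint_vel": joint speeds; "joint_torque": joint torques, N m; "ee_pos": TCP position; "ee_rot": TCP orientation; "wrist_force": force on the tool from outside, world axes, zero at the start; "ft_torque": the same for the moment, N m; "opening": opening from 0.0 (shut) to 1.0 (fully open); "grasp_force": force on a finger pad.
Only numpy, scipy, OpenCV 4.12 (cv2) and the standard library are available. Lean on these libraries where they do the work, as an engineer would, in place of code of your own. Each camera call takes 0.05 s, during which the arm holds its last target. There are 200 camera calls.

### The job

The slide warmer is due its temperature check. Push its open slide drawer gently home until it seats in its catch; then take the cordless surface thermometer out of its stand and hold it upright on the warmer's heated top plate, with its tip on the centre of the stuck-on ring and pressed lightly so that the sprung tip goes about half-way in, and keep it steady there for at least three seconds. Finish still holding it on the mark like this, the drawer shut, and leave the slide carrier on the plate, the tube rack, the centrifuge bucket and the jar where they are.

Things in the scene. Friction and masses are not known exactly. Their poses are not given: they have to be found in the camera images.
- warmer: Slide warmer, fixed: cream steel box 280 mm deep (x), 320 wide (y), 121 high; its top is a plain grey aluminium heated plate 264 x 304 mm, upper face 121 mm above the bench. Origin at the centre of its underside, z up. Its front looks along its own -x, roughly to the robot: the slide drawer at the left seen from the robot, a control panel at the right.
- drawer (a joint): How far the slide drawer is out, m, along the warmer's -x: 0 fully home, held by its catch; 0.12 fully out; starts 0.05 to 0.08. About 1.5 N of friction; stays where left. At about 0.014 a sprung roller catch begins to resist (about 6 N more); under about 0.004 it has snapped over and draws the drawer home by itself. Left just touching the catch, it stays about 13 mm out.
- drawer_pull (a point): Centre of the outer face of the drawer's pull, an aluminium rail 150 mm wide (y), 12 high, standing 14 proud of the drawer front; moves with the drawer; 90 mm above the bench, 48 mm left (+y) of the warmer's middle. Axes are the warmer's: pushing along +x shuts it. The front is 214 mm wide, 26 to 108 mm above the bench. Shut fingers pointing down, tips 75 mm up, can push the rail home.
- spot_center (a point): Centre of the check mark: a thin black stick-on ring, 24 mm outside, 18 mm inside, with a small dot in its middle, on the front half of the heated plate. The point lies on the plate's upper face, z up. It stays stuck where it is.
- probe_grip (a point): Cordless thermometer, centre of its grey handle's grip. Handle 26 mm (x) by 20 (y), 100 long, its upper end 44 mm above this point. Below: a black collar 30 mm wide, underside 62 mm below this point, a 7 mm stem, and the sprung tip, its end face 140 mm below this point when fully out. z points up along it. 0.14 kg. Starts upright in the stand, point 154 mm above the bench; lift 90 mm to clear.
- tip_face (a point): Centre of the flat end face (11 mm wide) of the thermometer's sprung tip; it moves with the tip. z points up along the thermometer's axis.
- tip (a joint): How far the sprung tip is pushed into the stem, in m: 0 fully out, 0.008 bottomed. The spring pushes with about 1.1 N at first and 4.7 N fully in (0.45 N per mm), about 2.9 N at half-way.
- stand: The thermometer's stand, fixed: a bent steel bracket on a 90 x 80 x 8 mm foot, its top plate 60 (x) by 70 mm (y) with an 18 mm hole in the middle, top face 92 mm above the bench. Origin at the centre of the foot's underside, below the hole, z up. It is to the left or the right of the warmer, the tube rack on the other side.
- carrier: Bystander: a flat steel slide carrier 34 x 150 x 7 mm with five glass slides, lying loose on the rear half of the plate. Origin at the centre of its underside. Leave it alone.
- rack: Bystander: blue tube rack 70 x 200 mm, 98 mm high over the capped tubes, loose on the bench. Origin at the centre of its underside. Leave it alone.
- bucket: Bystander: black round centrifuge bucket, 94 mm wide and 108 mm high, loose on the bench. Origin at the centre of its underside. Leave it alone.
- jar: Bystander: clear jar with a white cap, 64 mm wide and 85 mm high, loose on the bench. Origin at the centre of its underside. Leave it alone.
There are look-alikes about, which are no part of the job. Leave any pink look-alike of the part that bears probe_grip alone. What is shaped like the stand but pink is not meant.

How it is judged:
On the way, in this order (a step that is already met when the one before it is completed fails the run):
1. the drawer is home in its catch (value of joint drawer below 0.004 m), for 0.3 s.
2. the thermometer, held in the fingers, stands upright on the ring with its tip pressed part-way in, for three seconds (horizontal distance between tip_face and spot_center below 0.007 m and value of joint tip between 0.0015 and 0.0068 m and contact force between probe and warmer between 0.8 and 8 N and angle between probe_grip's own z axis and vertical below 0.12 rad and contact force between the fingers and probe above 1 N), for 3 s.
At the end, for the whole second after the job is handed in: Drawer within 4 mm of home. Thermometer held in the fingers on the plate for 3 s and still so: tip within 7 mm of the ring's centre, axis within 0.12 rad of vertical, sprung tip in 1.5 to 6.8 mm, 0.8 to 8 N. Carrier within 15 mm, rack, bucket, jar within 20 mm of their starts (all of step 2 and value of joint drawer below 0.004 m and contact force between probe and stand below 0.1 N and distance of carrier from where it was at the start of the episode below 0.015 m and distance of each of rack, bucket, jar from where it was at the start of the episode below 0.02 m); the arm keeps its last pose, push and grip.
It fails at once if the drawer is slammed (faster than 0.5 m/s) (velocity of joint drawer below -0.5 m/s).
It fails at once if the thermometer is pressed on the warmer with more than 20 N (contact force between probe and warmer above 20 N).
It fails at once if a bystander is knocked away (distance of any of carrier, rack, bucket, jar from where it was at the start of the episode above 0.03 m).
It also fails if it takes over 64 s, if anything falls off the work surface, if the arm or the gripper's body presses on something with over 40 N, if the wrist force passes 120 N, or if a joint passes its speed limit or range.

## Working session

There is one attempt and no reset: what is moved stays moved. The work goes in short steps, Python scripts to look and compute and a tool call to move; the robot and the scene stay as the last step left them, time stands still between calls to the robot, and variables do not carry over. Pictures are saved under pics/ and viewed, at most 10 in all, crops included, and the job is handed in when it is done.

Besides the shell and the picture viewer there is one more tool, called after "Emit:" in YAML: its name, and indented under it one key for each argument. apply_moves: Moves the arm, as the interface text tells. Its arguments: {"type":"object","properties":{"steps":{"type":"array"},"gripper":{"type":"number"},"grip_force":{"type":"number"}},"required":["steps"]}

```bash
mkdir -p pics; cat > h.py <<'E'
import numpy as np, cv2
from bench import manip
from scipy.spatial.transform import Rotation as R
def grab(n,save=None):
    f=manip.grab_frame(n)
    if save: cv2.imwrite('pics/'+save,f['img'][:,:,::-1])
    return f
def ray(f,uv):
    K=np.array(f['intrinsics']);E=np.array(f['extrinsics'])
    p=cv2.undistortPoints(np.array(uv,float).reshape(-1,1,2),K,np.array(f['dist'])).reshape(-1,2)
    d=np.c_[p,np.ones(len(p))]@E[:3,:3].T
    return E[:3,3],d
def onz(f,uv,z):
    o,d=ray(f,uv); return o+d*((z-o[2])/d[:,2])[:,None]
def proj(f,P):
    K=np.array(f['intrinsics']);E=np.linalg.inv(np.array(f['extrinsics']))
    return cv2.projectPoints(np.array(P,float).reshape(-1,1,3),cv2.Rodrigues(E[:3,:3])[0],E[:3,3],K,np.array(f['dist']))[0].reshape(-1,2)
E
python3 - <<'E'
from h import *
for n in('top','side'):
    f=grab(n,n+'0.png');print(n,np.round(f['extrinsics'],3).tolist(),np.round(f['intrinsics'][0],0))
s=manip.read_state();print({k:np.round(v,3).tolist() for k,v in s.items()}); print(R.from_rotvec(s['ee_rot']).as_matrix().round(3))
E
```

```text
top [[-0.011, -0.997, 0.083, 0.508], [-1.0, 0.01, -0.007, -0.029], [0.006, -0.083, -0.997, 1.497], [0.0, 0.0, 0.0, 1.0]] [471.   0. 326.]
side [[-0.998, -0.034, 0.048, 0.578], [-0.059, 0.592, -0.804, 0.694], [-0.001, -0.805, -0.593, 0.662], [0.0, 0.0, 0.0, 1.0]] [374.   0. 320.]
{'time': 0.1, 'joint_pos': [-1.279, 0.478, 0.022, 1.556, -0.012, 1.109, -0.083], 'joint_vel': [-0.001, -0.001, -0.001, -0.002, -0.001, 0.001, 0.001], 'joint_torque': [0.004, -59.775, 1.613, -28.195, 0.013, 0.005, 0.0], 'ee_pos': [0.263, 0.621, 0.23], 'ee_rot': [-0.624, -3.079, 0.003], 'wrist_force': [0.241, -0.586, 0.582], 'ft_torque': [-0.003, -0.019, -0.03], 'grasp_force': 0.0, 'opening': 0.998}
[[-0.921  0.389 -0.001]
 [ 0.389  0.921 -0.002]
 [-0.    -0.002 -1.   ]]
```

View pics/top0.png

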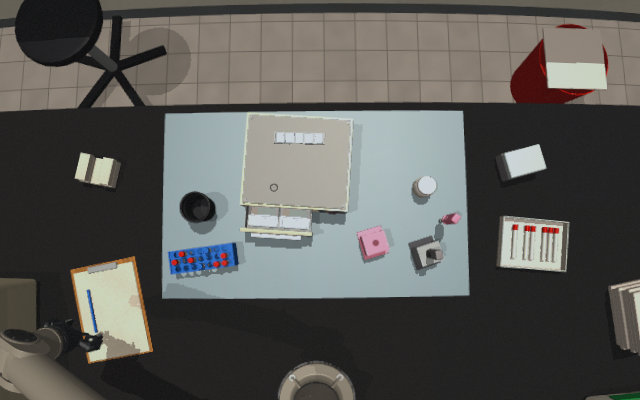

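View pics/side0.png

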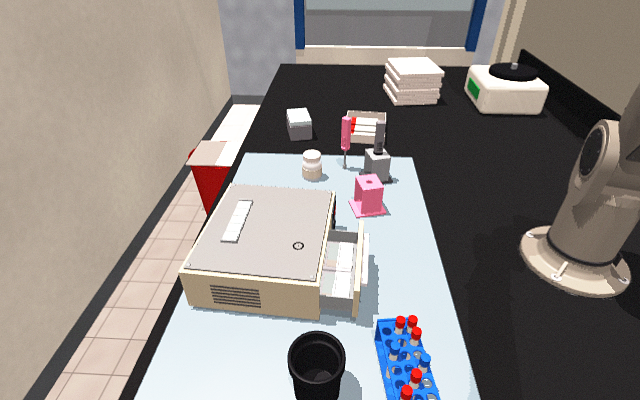

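The top view shows the warmer (242–353, 113–212) with its ring at (274,187) and the open drawer and rail at (276,234). The bucket is at (198,208), the rack at (203,260) and the jar at (425,187).

Candidates for the thermometer, top / side pixels:
- Grey thermometer in the grey stand: (434,253) / (379,137). By the description, this is the one.
- Pink thermometer, a look-alike: (452,217) / (346,133).
- Pink stand, empty: (374,242) / (369,195).

I'll check the choice in one close crop.

```bash
python3 - <<'E'
from h import *
t=cv2.imread('pics/top0.png');s=cv2.imread('pics/side0.png')
a=cv2.resize(t[200:280,400:480],None,fx=5,fy=5,interpolation=2)
b=cv2.resize(s[110:190,330:410],None,fx=5,fy=5,interpolation=2)
cv2.imwrite('pics/c1.png',np.hstack([a,b]))
c=cv2.resize(t[175:255,220:360],None,fx=5.5,fy=5.5,interpolation=2)
cv2.imwrite('pics/c2.png',c)
E
```

```text
(no output)
```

View pics/c1.png

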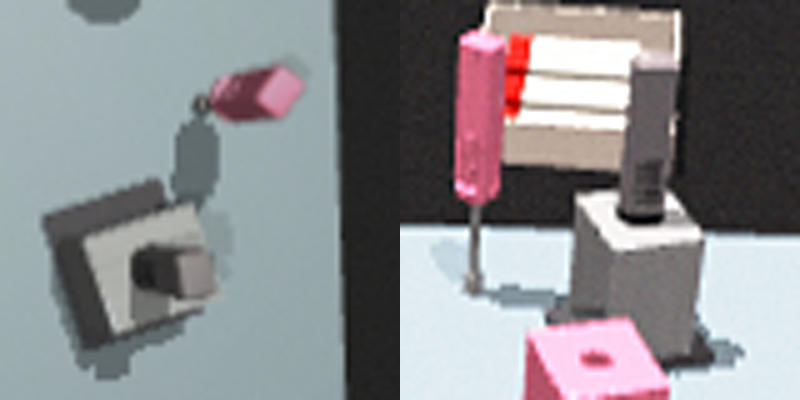

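View pics/c2.png

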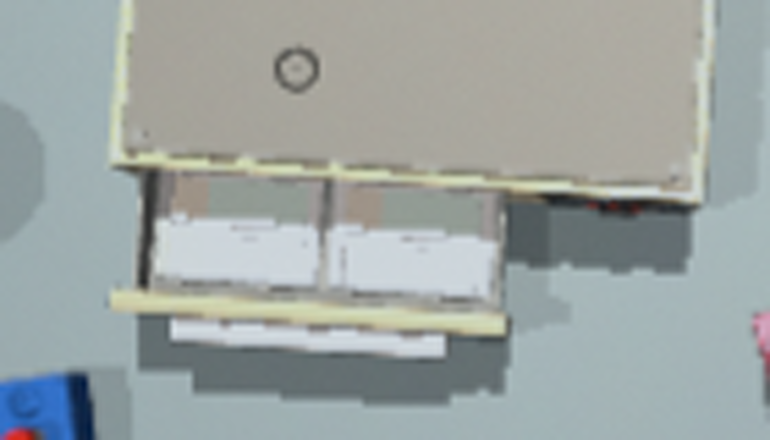

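The crops confirm it: the grey probe stands upright in the grey stand, with its handle's top face at about (439,255) in the top view. The pink one leans separately nearby. The second crop shows the ring, the front edge and the rail clearly.

```bash
python3 - <<'E'
from h import *
t=grab('top');s=grab('side')
def ringc(f,u,v,w):
    g=cv2.cvtColor(f['img'],cv2.COLOR_RGB2GRAY)[v-w:v+w+1,u-w:u+w+1].astype(float)
    m=np.clip(np.median(g)-12-g,0,None);yy,xx=np.mgrid[-w:w+1,-w:w+1]
    return [u+(m*xx).sum()/m.sum(),v+(m*yy).sum()/m.sum()]
a=ringc(t,274,187,7);b=ringc(s,298,245,8)
print('ring',a,onz(t,a,.121),b,onz(s,b,.121))
c=lambda x,y:[x/5.5+220,y/5.5+175]
w=onz(t,[c(112,163),c(700,203)],.121);print('front edge',w,np.linalg.norm(w[0]-w[1]))
r=onz(t,[c(171,342),c(446,357)],.096);print('rail',r,np.linalg.norm(r[0]-r[1]),r.mean(0))
d=lambda x,y:[x/5+400,y/5+200]
p=onz(t,[d(80,237),d(195,203),d(225,300),d(110,335)],.092);print('stand top',p,p.mean(0))
q=onz(t,[d(195,275)],.198);print('probe top',q)
q=onz(s,[[330+255/5,110+60/5]],.198);print('probe top side',q)
for n,uv,z in(('jar',[425,185],.085),('bucket',[198,207],.108),('pinktop',[458,217],.15)):print(n,onz(t,[uv],z))
hsv=cv2.cvtColor(t['img'],cv2.COLOR_RGB2HSV);m=cv2.inRange(hsv,(100,150,60),(125,255,255));ys,xs=np.nonzero(m[230:285,160:245]);print('rack px',xs.min()+160,xs.max()+160,ys.min()+230,onz(t,[[xs.max()+160,ys.min()+230],[xs.max()+160,ys.max()+230]],.08))
E
```

```text
ring [np.float64(273.49769888231424), np.float64(187.06443129520054)] [[0.66006346 0.11602816 0.121     ]] [np.float64(297.8968779564806), np.float64(245.42649006622517)] [[0.6585     0.11702362 0.121     ]]
front edge [[ 0.60925681  0.21365921  0.121     ]
 [ 0.58476787 -0.09970407  0.121     ]] 0.3143187150967823
rail [[0.51380739 0.18575148 0.096     ]
 [0.50444323 0.03708975 0.096     ]] 0.14895636054040928 [0.50912531 0.11142062 0.096     ]
stand top [[ 0.47793549 -0.30531151  0.092     ]
 [ 0.49714005 -0.37546616  0.092     ]
 [ 0.43888341 -0.39229537  0.092     ]
 [ 0.41933337 -0.3221645   0.092     ]] [ 0.45832308 -0.34880938  0.092     ]
probe top [[ 0.45821601 -0.3483074   0.198     ]]
probe top side [[ 0.45841537 -0.34210431  0.198     ]]
jar [[ 0.66587592 -0.3389853   0.085     ]]
bucket [[0.60438762 0.34304939 0.108     ]]
pinktop [[ 0.56475414 -0.41883903  0.15      ]]
rack px 168 237 244 [[0.49372106 0.2308089  0.08      ]
 [0.40696423 0.23087246 0.08      ]]
```

Emit:
apply_moves:
  steps:
    - [[-25,-26,0,0],[-25,-26,0,0],[-25,-26,0,0],[-25,-26,0,0],[-25,-26,0,0]]
  gripper: 255

```text
time: 0.62
ee_pos: [0.3276, 0.4516, 0.2311]
ee_rot: [-0.624, -3.079, 0.0]
wrist_force: [-0.3, 0.3, 0.7]
opening: 0.3
grasp_force: 0.0
```

Emit:
apply_moves:
  steps:
    - [[-25,-26,0,0],[-25,-26,0,0],[-25,-26,0,0],[-25,-26,0,0],[-25,-26,0,0]]

```text
time: 1.03
ee_pos: [0.3921, 0.2832, 0.2314]
ee_rot: [0.624, 3.079, 0.0]
wrist_force: [1.7, -1.0, 0.1]
opening: -0.005
grasp_force: 0.0
```

Emit:
apply_moves:
  steps:
    - [[-25,-26,0,0],[-25,-26,0,0],[-25,-26,0,0],[-20,-20,0,0],[0,0,0,0]]

```text
time: 1.45
ee_pos: [0.443, 0.1515, 0.2315]
ee_rot: [0.637, 3.075, -0.002]
wrist_force: [0.4, 1.0, -0.2]
opening: -0.002
grasp_force: 0.0
```

Emit:
apply_moves:
  steps:
    - [[-25,-29,0,0],[0,0,0,-7],[0,0,0,-7],[0,0,30,-5],[0,0,30,0]]

```text
time: 1.87
ee_pos: [0.4544, 0.1222, 0.1721]
ee_rot: [0.1, 3.136, 0.004]
wrist_force: [0.3, 0.3, -0.8]
opening: 0.0
grasp_force: 0.0
```

Emit:
apply_moves:
  steps:
    - [[0,0,30,0],[0,0,30,0],[0,0,30,0],[0,0,6,0],[0,0,0,0]]

```text
time: 2.28
ee_pos: [0.4514, 0.121, 0.0738]
ee_rot: [-0.106, -3.136, 0.003]
wrist_force: [-0.1, -0.1, 0.1]
opening: 0.0
grasp_force: 0.0
```

```bash
python3 - <<'E'
from h import *
s=manip.read_state();print(s['ee_pos'],R.from_rotvec(s['ee_rot']).as_matrix().round(3),s['joint_pos'])
E
```

```text
[0.45139141 0.12104045 0.07382562] [[-0.998  0.068 -0.004]
 [ 0.068  0.998 -0.002]
 [ 0.004 -0.002 -1.   ]] [-0.56975094  0.38045877  0.20850798  2.17949725 -0.13664118  0.59803684
  1.24066973]
```

Emit:
apply_moves:
  steps:
    - [[-12,0,0,0],[-12,0,0,0],[-8,0,0,0],[-6,0,0,0],[-6,0,0,0]]

```text
time: 2.7
ee_pos: [0.4979, 0.1186, 0.0765]
ee_rot: [0.107, 3.138, 0.001]
wrist_force: [-0.4, 0.6, 0.3]
opening: 0.001
grasp_force: 0.0
```

Emit:
apply_moves:
  steps:
    - [[-6,0,0,0],[-6,0,0,0],[-6,0,0,0],[-6,0,0,0],[-6,0,0,0]]

```text
time: 3.12
ee_pos: [0.527, 0.1162, 0.0752]
ee_rot: [-0.107, -3.139, 0.0]
wrist_force: [-2.3, -0.3, 1.2]
opening: 0.0
grasp_force: 1.0
```

Emit:
apply_moves:
  steps:
    - [[-4,0,0,0],[-4,0,0,0],[-4,0,0,0],[-4,0,0,0],[-4,0,0,0]]

```text
time: 3.53
ee_pos: [0.5469, 0.1147, 0.0752]
ee_rot: [-0.107, -3.139, 0.0]
wrist_force: [-2.3, -0.7, 1.3]
opening: -0.001
grasp_force: 0.9
```

Emit:
apply_moves:
  steps:
    - [[-3,0,0,0],[-3,0,0,0],[-3,0,0,0],[-3,0,0,0],[-3,0,0,0]]

```text
time: 3.95
ee_pos: [0.5618, 0.1138, 0.0752]
ee_rot: [-0.107, -3.14, 0.0]
wrist_force: [-0.4, 0.2, -0.3]
opening: 0.0
grasp_force: 0.0
```

Emit:
apply_moves:
  steps:
    - [[-2,0,0,0],[-2,0,0,0],[-2,0,0,0],[-2,0,0,0],[-2,0,0,0]]

```text
time: 4.37
ee_pos: [0.5638, 0.1137, 0.0743]
ee_rot: [-0.105, -3.123, 0.002]
wrist_force: [-30.4, 0.8, 26.3]
opening: -0.001
grasp_force: 15.2
```

Emit:
apply_moves:
  steps:
    - [[10,0,0,0],[30,0,0,0],[30,0,0,0],[0,0,-40,0],[0,0,-40,0]]

```text
time: 4.78
ee_pos: [0.4981, 0.1173, 0.154]
ee_rot: [-0.105, -3.134, 0.004]
wrist_force: [2.5, 0.6, 0.5]
opening: -0.002
grasp_force: 0.0
```

Emit:
apply_moves:
  steps:
    - [[0,0,-40,0],[0,0,-40,-7],[0,0,-30,-7],[0,0,0,-6],[0,0,0,0]]
  gripper: 0

```text
time: 5.2
ee_pos: [0.5038, 0.1185, 0.268]
ee_rot: [-0.444, 3.103, 0.003]
wrist_force: [-0.3, -0.2, -0.7]
opening: 0.711
grasp_force: 0.0
```

```bash
cat >> h.py <<'E'
def go(P):
    s=manip.read_state();M=R.from_rotvec(s['ee_rot']).as_matrix()
    print('pos',s['ee_pos'].round(4) if hasattr(s['ee_pos'],'round') else s['ee_pos'],'yang',np.degrees(np.arctan2(M[1,1],M[0,1])).round(1),'tilt',M[:,2].round(3),'tool mm',(M.T@(np.array(P)-s['ee_pos'])*1000).round(1))
E
python3 - <<'E'
from h import *
go([.4583,-.348,.26])
f=grab('top')
g=f['img']; cv2.imwrite('pics/c3.png',cv2.resize(g[100:260,160:400],None,fx=3,fy=3)[:,:,::-1])
E
```

```text
pos [0.5038 0.1185 0.268 ] yang 106.3 tilt [ 0.006  0.003 -1.   ] tool mm [ 174.6 -435.     6.4]
```

View pics/c3.png

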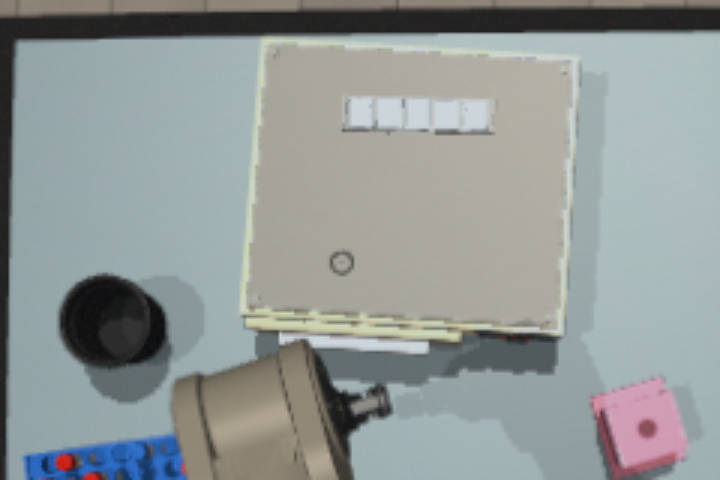

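The drawer is shut: its front lies flush against the box at (245–460, 318–340) in the crop, and the ring is at (342,262). Next, over to the thermometer.

Emit:
apply_moves:
  steps:
    - [[13,-33,0,0],[13,-33,0,0],[13,-33,0,0],[13,-33,0,0],[13,-33,0,0]]
  gripper: 0

```text
time: 5.67
ee_pos: [0.4841, -0.0602, 0.2639]
ee_rot: [0.434, -3.109, 0.0]
wrist_force: [0.9, -0.0, 0.1]
opening: 1.0
grasp_force: 0.0
```

Emit:
apply_moves:
  steps:
    - [[13,-33,0,0],[13,-33,0,0],[13,-33,0,0],[13,-33,0,0],[13,-33,0,0]]

```text
time: 6.08
ee_pos: [0.4674, -0.2367, 0.264]
ee_rot: [0.433, -3.11, -0.001]
wrist_force: [1.3, -0.5, 0.0]
opening: 1.001
grasp_force: 0.0
```

Emit:
apply_moves:
  steps:
    - [[14,-33,0,0],[14,-33,0,0],[14,-33,0,0],[0,0,0,0],[0,0,0,0]]

```text
time: 6.5
ee_pos: [0.4538, -0.344, 0.2637]
ee_rot: [0.427, -3.11, 0.0]
wrist_force: [0.7, -0.2, -0.3]
opening: 1.001
grasp_force: 0.0
```

```bash
python3 - <<'E'
from h import *
go([.4583,-.348,.26])
f=grab('side');t=grab('top')
a=f['img'][90:210,310:430];b=t['img'][190:290,380:500]
cv2.imwrite('pics/c4.png',np.hstack([cv2.resize(a,(400,400)),cv2.resize(b,(400,400))])[:,:,::-1])
E
```

```text
pos [ 0.4538 -0.344   0.2637] yang 105.6 tilt [-0.003 -0.    -1.   ] tool mm [-3.3 -5.1  3.7]
```

View pics/c4.png

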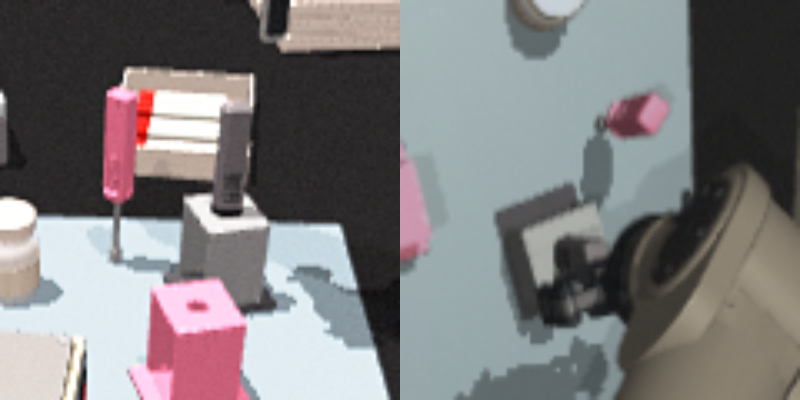

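```bash
python3 - <<'E'
from h import *
f=grab('side','side4.png');s=manip.read_state();M=R.from_rotvec(s['ee_rot']).as_matrix();p=np.array(s['ee_pos'])
for y in(-.0425,0,.0425):print(y,proj(f,p+M@[0,y,-.013]))
print('probe top exp',proj(f,[.4583,-.348,.198]),proj(f,[.4583,-.348,.11]))
cv2.imwrite('pics/c5.png',cv2.resize(f['img'][20:180,300:460],(600,600))[:,:,::-1])
E
```

```text
-0.0425 [[379.48312143  90.83230939]]
0 [[384.71755533  96.02061442]]
0.0425 [[390.29507777 101.54823251]]
probe top exp [[380.89325043 121.16264372]] [[378.15107176 147.69489119]]
```

View pics/c5.png

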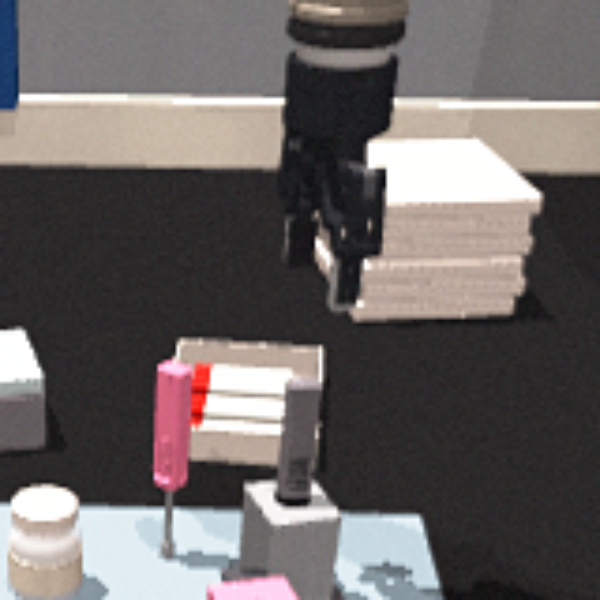

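The side crop shows the finger tips at (379,90) and (391,101) and the probe top at (380.5,121), all matching the projections. Descending.

Emit:
apply_moves:
  steps:
    - [[-3,-5,0,-1],[0,0,20,0],[0,0,15,0],[0,0,15,0],[0,0,10,0]]

```text
time: 7.07
ee_pos: [0.4602, -0.3444, 0.2039]
ee_rot: [0.47, -3.105, -0.002]
wrist_force: [-0.1, 0.4, -0.2]
opening: 0.998
grasp_force: 0.0
```

```bash
python3 - <<'E'
from h import *
go([.4583,-.348,.137])
E
```

```text
pos [ 0.4602 -0.3444  0.2039] yang 107.2 tilt [-0.001  0.001 -1.   ] tool mm [ 2.8 -2.9 66.9]
```

Emit:
apply_moves:
  steps:
    - [[3,-3,0,0],[0,0,20,0],[0,0,20,0],[0,0,20,0],[0,0,7,0]]

```text
time: 7.48
ee_pos: [0.4572, -0.3489, 0.1366]
ee_rot: [0.468, -3.105, -0.003]
wrist_force: [-0.3, -0.1, 0.6]
opening: 0.997
grasp_force: 0.0
```

Emit:
apply_moves:
  steps:
    - [[0,0,0,0],[0,0,0,0],[0,0,0,0],[0,0,0,0],[0,0,0,0]]
  gripper: 255
  grip_force: 50

```text
time: 7.9
ee_pos: [0.4583, -0.35, 0.1394]
ee_rot: [-0.467, 3.105, -0.001]
wrist_force: [-0.8, 1.4, 0.5]
opening: 0.297
grasp_force: 0.2
```

Emit:
apply_moves:
  steps:
    - [[0,0,0,0],[0,0,0,0],[0,0,0,0],[0,0,0,0],[0,0,0,0]]

```text
time: 8.32
ee_pos: [0.458, -0.3493, 0.1391]
ee_rot: [-0.467, 3.106, 0.001]
wrist_force: [-1.8, 2.6, 6.0]
opening: 0.228
grasp_force: 48.7
```

Emit:
apply_moves:
  steps:
    - [[0,0,-15,0],[0,0,-30,0],[0,0,-35,0],[0,0,-35,0],[0,0,-30,0]]

```text
time: 8.73
ee_pos: [0.4576, -0.3499, 0.2855]
ee_rot: [-0.466, 3.106, -0.001]
wrist_force: [0.3, -0.7, -1.4]
opening: 0.228
grasp_force: 50.1
```

```bash
python3 - <<'E'
from h import *
go([.6593,.1165,.285])
f=grab('side');t=grab('top')
a=f['img'][50:200,310:460];b=t['img'][190:290,380:480]
cv2.imwrite('pics/c6.png',np.hstack([cv2.resize(a,(400,400)),cv2.resize(b,(400,400))])[:,:,::-1])
E
```

```text
pos [ 0.4576 -0.3499  0.2855] yang 107.1 tilt [ 0.001 -0.001 -1.   ] tool mm [-3.298e+02  3.867e+02  3.000e-01]
```

View pics/c6.png

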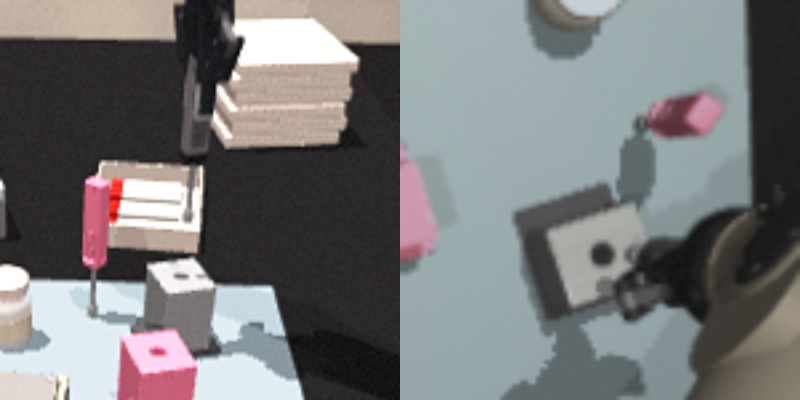

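The probe is held and clear of the stand: tip at (188,215) in the left crop, and the stand's hole is empty. Carrying it to the ring.

Emit:
apply_moves:
  steps:
    - [[-11,13,0,0],[-20,24,0,0],[-22,26,0,0],[-22,26,0,0],[-22,26,0,0]]

```text
time: 9.25
ee_pos: [0.5165, -0.2097, 0.2824]
ee_rot: [0.466, -3.106, -0.001]
wrist_force: [0.3, 0.4, -0.9]
opening: 0.228
grasp_force: 50.1
```

Emit:
apply_moves:
  steps:
    - [[-22,26,0,0],[-22,26,0,0],[-22,26,0,0],[-22,26,0,0],[-22,26,0,0]]

```text
time: 9.67
ee_pos: [0.5835, -0.053, 0.2824]
ee_rot: [0.467, -3.106, -0.0]
wrist_force: [0.5, 1.2, -1.7]
opening: 0.231
grasp_force: 50.1
```

Emit:
apply_moves:
  steps:
    - [[-22,26,0,0],[-22,26,0,0],[-22,26,0,0],[-22,26,0,0],[-20,22,0,0]]

```text
time: 10.08
ee_pos: [0.6497, 0.1003, 0.282]
ee_rot: [0.469, -3.105, -0.001]
wrist_force: [0.2, 0.2, -2.3]
opening: 0.228
grasp_force: 50.1
```

Emit:
apply_moves:
  steps:
    - [[-12,14,0,0],[0,0,0,0],[0,0,0,0]]

```text
time: 10.33
ee_pos: [0.6567, 0.1158, 0.2816]
ee_rot: [0.47, -3.104, 0.001]
wrist_force: [-0.0, -1.0, -0.9]
opening: 0.224
grasp_force: 50.1
```

```bash
python3 - <<'E'
from h import *
go([.6593,.1165,.260])
f=grab('side');t=grab('top')
s=manip.read_state();M=R.from_rotvec(s['ee_rot']).as_matrix();p=np.array(s['ee_pos'])
print('exp tip side',proj(f,p+M@[0,0,.125]),'exp tip top',proj(t,p+M@[0,0,.125]),'ring',proj(f,[.6593,.1165,.121]))
a=f['img'][170:270,250:350]
cv2.imwrite('pics/c7.png',cv2.resize(a,(600,600),interpolation=2)[:,:,::-1])
E
```

```text
pos [0.6567 0.1158 0.2816] yang 107.2 tilt [-0.002 -0.001 -1.   ] tool mm [-2.8 -0.1 21.6]
exp tip side [[298.44585404 230.95211929]] exp tip top [[273.32235436 186.89550112]] ring [[297.54518187 245.24129614]]
```

View pics/c7.png

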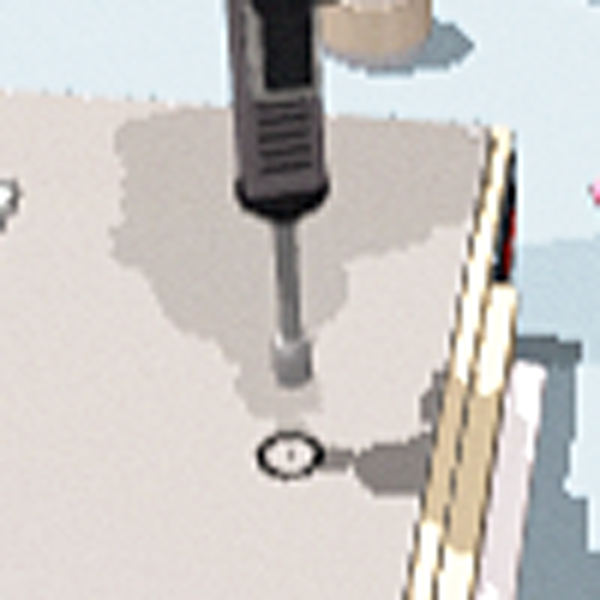

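The side crop shows the tip end at about (298.8,232.6) and the ring's dot at (298,246). Across the view the tip matches the projection, and it may sit slightly lower than expected. Lowering carefully.

Emit:
apply_moves:
  steps:
    - [[-3,0,5,0],[0,0,10,0],[0,0,8,0],[0,0,5,0],[0,0,0,0]]

```text
time: 10.85
ee_pos: [0.6588, 0.1149, 0.2531]
ee_rot: [0.466, -3.103, 0.0]
wrist_force: [-1.1, 0.2, -1.9]
opening: 0.228
grasp_force: 50.1
```

Emit:
apply_moves:
  steps:
    - [[0,0,1,0],[0,0,1,0],[0,0,1,0],[0,0,0,0],[0,0,0,0]]

```text
time: 11.27
ee_pos: [0.6601, 0.1154, 0.2525]
ee_rot: [-0.467, 3.106, 0.0]
wrist_force: [-0.2, 0.0, -1.2]
opening: 0.228
grasp_force: 50.1
```

```bash
python3 - <<'E'
from h import *
go([.6593,.1165,.242]); print(manip.read_state()['wrist_force'])
f=grab('side')
cv2.imwrite('pics/c8.png',cv2.resize(f['img'][195:270,255:355],(800,600),interpolation=2)[:,:,::-1])
E
```

```text
pos [0.6601 0.1154 0.2525] yang 107.1 tilt [ 0.  0. -1.] tool mm [ 0.5  1.3 10.5]
[-0.18108354  0.03916218 -1.21370788]
```

View pics/c8.png

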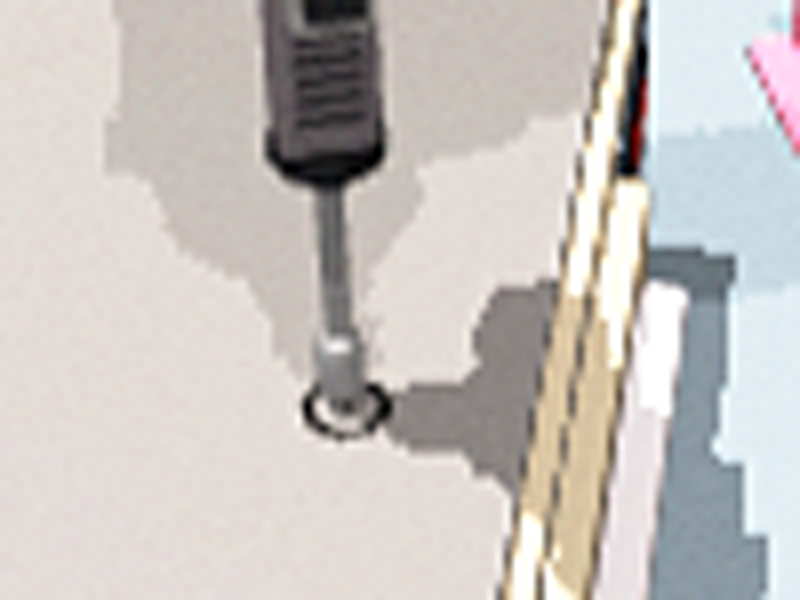

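The tip is just above the ring: its rim is at (343,407) and the ring's centre at (346,408) in the crop, about 5 mm still to go. Lowering on the force reading.

Emit:
apply_moves:
  steps:
    - [[1,1,1,0],[0,0,1,0],[0,0,1,0],[0,0,1,0],[0,0,0,0]]

```text
time: 11.73
ee_pos: [0.6586, 0.116, 0.248]
ee_rot: [0.467, -3.106, 0.0]
wrist_force: [-0.3, 0.6, -0.9]
opening: 0.229
grasp_force: 50.1
```

Emit:
apply_moves:
  steps:
    - [[0,0,1,0],[0,0,1,0],[0,0,0,0],[0,0,0,0],[0,0,0,0]]

```text
time: 12.15
ee_pos: [0.6588, 0.116, 0.2463]
ee_rot: [0.467, -3.107, -0.0]
wrist_force: [0.0, 1.5, -0.9]
opening: 0.228
grasp_force: 50.2
```

Emit:
apply_moves:
  steps:
    - [[0,0,1,0],[0,0,0,0],[0,0,0,0],[0,0,0,0],[0,0,0,0]]

```text
time: 12.57
ee_pos: [0.6588, 0.116, 0.2454]
ee_rot: [-0.467, 3.107, 0.0]
wrist_force: [-0.5, 0.1, -0.9]
opening: 0.229
grasp_force: 50.3
```

Emit:
apply_moves:
  steps:
    - [[0,0,1,0],[0,0,0,0],[0,0,0,0],[0,0,0,0],[0,0,0,0]]

```text
time: 12.98
ee_pos: [0.6588, 0.116, 0.2444]
ee_rot: [-0.467, 3.107, 0.0]
wrist_force: [-0.7, -0.7, 0.2]
opening: 0.226
grasp_force: 50.3
```

Emit:
apply_moves:
  steps:
    - [[0,0,1,0],[0,0,0,0],[0,0,0,0],[0,0,0,0],[0,0,0,0]]

```text
time: 13.4
ee_pos: [0.6588, 0.116, 0.2434]
ee_rot: [-0.467, 3.107, 0.0]
wrist_force: [-0.2, 0.5, 1.2]
opening: 0.227
grasp_force: 50.4
```

Emit:
apply_moves:
  steps:
    - [[0,0,1,0],[0,0,0,0],[0,0,0,0],[0,0,0,0],[0,0,0,0]]

```text
time: 13.82
ee_pos: [0.6588, 0.116, 0.2424]
ee_rot: [-0.467, 3.107, 0.0]
wrist_force: [-0.4, 0.6, 0.6]
opening: 0.226
grasp_force: 50.4
```

Emit:
apply_moves:
  steps:
    - [[0,0,1,0],[0,0,0,0],[0,0,0,0],[0,0,0,0],[0,0,0,0]]

```text
time: 14.23
ee_pos: [0.6588, 0.1161, 0.2414]
ee_rot: [-0.467, 3.107, 0.0]
wrist_force: [0.1, -0.5, 1.3]
opening: 0.225
grasp_force: 50.5
```

```bash
python3 - <<'E'
from h import *
F=[]
for i in range(40):
    f=manip.grab_frame('side');F.append(manip.read_state()['wrist_force'])
F=np.array(F);print(F.mean(0),F.std(0)/40**.5)
cv2.imwrite('pics/fin.png',f['img'][:,:,::-1])
g=cv2.cvtColor(f['img'],cv2.COLOR_RGB2GRAY);print(g[236:254,288:310])
go([.6593,.1165,.242])
E
```

```text
[0.10537524 0.16430893 1.6742573 ] [0.08458598 0.06725986 0.07120941]
[[224 223 197 195 197 193 195 202 123 121 111 142 200 196 214 225 223 220
  222 220 223 217]
 [220 222 194 197 195 197 196 200 142 115 115 143 198 194 193 221 221 224
  221 219 222 222]
 [223 216 196 195 195 195 198 201 150 118 110 139 182 198 195 223 222 218
  221 220 221 221]
 [222 203 192 196 195 198 197 187 175 135 115 136 132 197 198 213 221 222
  220 221 220 223]
 [223 222 206 208 195 196 200 160 195 184 160 139  97 186 200 194 222 221
  222 222 222 222]
 [218 222 223 223 193 198 201 158 157 200 185 117 108 170 199 193 225 224
  226 224 224 224]
 [222 222 219 223 205 200 176 138 149 149 146 127 108 135 176 212 229 204
  202 202 200 200]
 [222 218 220 221 230 184  69 124 134 132 121 116 108  23  79 195 209 133
  128 132 125 128]
 [221 221 223 226 216  85  92 113 132 131 122 121 116  85  28  43 134 133
  129 135 137 133]
 [222 218 221 223 175  10 179 162 125 121 121 120 106 135  62   7 140 139
  136 133 138 133]
 [221 223 220 226 199  14 160 208 155 127 115 112 118 130  27  25 137 135
  134 134 132 136]
 [221 219 221 224 233  61  77 198 191 180 172 174 132  76  28  90 138 131
  136 137 137 136]
 [222 224 219 224 228 168  91  39 131 192 189 190 116  47  84 137 134 136
  133 135 130 132]
 [219 220 223 223 222 227 200 143 131  80 125 124 166 161 177 132 132 132
  133 132 132 133]
 [223 223 220 223 223 224 225 229 229 190 227 228 226 226 228 178 130 123
  130 130 131 131]
 [223 221 222 221 222 221 220 224 223 223 222 223 221 222 222 225 174 172
  175 173 173 173]
 [222 223 221 223 223 221 220 219 223 224 224 219 222 223 224 223 226 227
  227 225 225 225]
 [219 220 221 220 221 223 222 222 221 221 223 222 221 224 222 222 222 221
  223 221 223 220]]
pos [0.6588 0.116  0.2413] yang 107.1 tilt [ 0.  0. -1.] tool mm [-0.7  0.3 -0.7]
```

Force is about 3.0 N net of the probe's weight, so the tip is about half-way in. It sits inside the ring, about 2 mm from the centre. Holding.

Emit:
apply_moves:
  steps:
    - [[0,0,0,0],[0,0,0,0],[0,0,0,0],[0,0,0,0],[0,0,0,0]]

```text
time: 16.65
ee_pos: [0.6588, 0.116, 0.2413]
ee_rot: [0.467, -3.107, 0.0]
wrist_force: [-0.3, 1.0, 1.4]
opening: 0.228
grasp_force: 50.5
```

```bash
python3 - <<'E'
from h import *
F=[]
for i in range(70):
    manip.grab_frame('side');F.append(manip.read_state()['wrist_force'])
print(np.mean(F,0),manip.read_state()['time'],manip.read_state()['grasp_force']);go([.6593,.1165,.242])
print(manip.hand_in())
E
```

```text
[0.07390795 0.25516436 1.73295329] 20.15 50.47512710094452
pos [0.6588 0.116  0.2413] yang 107.1 tilt [ 0. -0. -1.] tool mm [-0.7  0.3 -0.7]
the job is handed in; nothing more can be done
None
```

I shut the drawer into its catch and handed in with the thermometer held upright about 2 mm from the ring's centre, pressed at about 3 N (roughly half-way in) for over five seconds; the arm never went near the bystanders, and no verdict was returned.

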